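# Release a locked plug from a test set and park it

### The arm

A 7-joint arm with a two-finger parallel gripper is mounted at the origin on the work surface. World frame = base frame: x ahead of the robot, y to its left, z up, the work surface at z = 0. Lengths are in m, angles in degrees, forces in N, time in s.
With the tool pointing down it reaches from about 0.425 to 0.95 m from the base axis. Payload 4.7 kg.
Tool frame: the origin (TCP) lies at the very end of the fingers, on their centre line; the grasp point (between the pads) lies 19 mm behind it; z points along the fingers, x is the direction in which the jaws open and shut, and the axes are right-handed (so a half turn about z gives the same grasp; the last joint's range is limited). The gripper opens to 85 mm and grips with 20 to 120 N. Pads are 22 mm wide; open, the fingers measure 114 mm over their backs; the gripper's body (76 mm by 85 mm) begins 54 mm behind the grasp point. The pads swing forward as they close: fully open they stand 13 mm farther back than shut.
Start: joints at [-67.603, 26.849, -2.785, 87.806, 1.381, 65.374, -4.715], TCP at [0.275, 0.616, 0.231] pointing down, gripper open.
Joint ranges: [-148.3, 148.3], [-19.14, 114.17], [-79.39, 73.82], [5.75, 140.21], [-59.74, 239.74], [12.07, 113.84], [-152.46, 152.46]. Speed limits (degrees/s): [147.25, 147.25, 180, 180, 180, 180, 180].

### API

Orientations are given as a 3x3 rotation matrix whose columns are the frame's x, y, z axes.
In Python, from cell import ctrl gives the robot as it stands. Calls block until the motion is done:
- ctrl.movep(position, orientation): joint-space move of the TCP to a pose.
- ctrl.movel(position, ori=None, max_speed=0.15, f_stop=None): straight line of the TCP; ori=None keeps the orientation; max_speed is the mean speed in m/s. With f_stop (N) it stops when the force on the tool has changed by that much, and returns True; else False.
- ctrl.set_joints(angles): joint-space move.
- ctrl.grip(opening, squeeze=None): opening from 0.0 (shut) to 1.0 (fully open); squeeze is the grip in N (None keeps the last); returns when the fingers have stopped.
- ctrl.wait(seconds).
- ctrl.solve_ik(position, orientation): joint angles nearest the present ones, or None.
- ctrl.get_state(): the state.
- ctrl.read_camera(name): name is "scene" or "top"; returns (picture, depth): 400x640x3 uint8, blue, green, red; 400x640 float32, m along the optical axis (not along the pixel's ray), 0 where there is no reading.
- ctrl.calibration(name): a dict with "fx", "fy", "cx", "cy" (pixels), "distortion" ([k1, k2, p1, p2, k3] as OpenCV has them; the pictures are not rectified), "world_from_camera" (4x4, takes a point from camera to world coordinates). Camera axes: x right, y down, z forward; pixel columns grow to the right and rows downward; lengths in m; the calibration is good to about 2 mm. A picture is of the moment at which its call begins. calibration takes no time and is no camera call.
A pose or a line that the arm cannot do raises ctrl.MotionError and nothing moves.
- ctrl.hand_in(): hands the job in, once; it reports no verdict.
The state is a dict: "clock": time; "q": joint angles; "qvel": joint speeds; "effort": joint torques, N m; "tool_pos": TCP position; "orientation": TCP orientation; "contact_force": force on the tool from outside, world axes, zero at the start; "ft_torque": the same for the moment, N m; "gripper_width": opening from 0.0 (shut) to 1.0 (fully open).
Only numpy, scipy, OpenCV 4.12 (cv2) and the standard library are available. Lean on these libraries where they do the work, as an engineer would, in place of code of your own. Each camera call takes 0.05 s, during which the arm holds its last target. There are 200 camera calls.

### The job

On the grey test set, press the aluminium spring sleeve of the locking socket fully back (down) gently, and with it held back pull the blue plug out so that the sleeve snaps forward again by itself. Then stand the blue plug upright, fully home in the empty blue rest, and let go. Do not force the sleeve or yank at a locked plug, and leave the red plug, meter, screwdriver and jar alone.

Things in the scene. Friction and masses are not known exactly. Their poses are not given: they have to be found in the camera images.
- plug_mid (a point): Blue round plug (nipple), 94 mm long, 90 g, upright in the locking socket; point on its axis, 47 mm above its lower end; z is its axis, up. Blue knob 28 mm in diameter from 11 mm below this point to 47 mm above it; the knob's lower edge is a shoulder. Below: steel shank up to 20 mm in diameter, 36 mm long, tapered end, a 10 mm neck. It must rise 40 mm to clear the socket.
- sleeve (a joint): Aluminium sprung sleeve; flat top flange 62 mm across, 34 mm hole round the plug. Value in m: 0 forward (up, locked), 0.010 pressed down on its solid stop. Takes 8 N to start, 15 N at the stop; bears 28 N, pinching included: feel for the stop. Flange top when forward: 3 to 23 mm above plug_mid, differing from start to start. Fingertips 40 mm apart astride the plug can press it.
- socket: The locking socket upright on the test set's top panel: origin on its axis at the panel, z up. Its steel core is 30 mm in diameter and 40 mm high, with a bore 34 mm deep in which the plug stands; the plug's middle is then 53 mm above this origin; the sleeve surrounds it.
- claws: Two hidden locking claws in the socket; open from 8 mm of sleeve; bear at most 40 N of pull. With the sleeve still pressed (9 to 10 mm), close the fingers on the plug and lift: plug and sleeve rise together, the plug's collar slips between the claws after 1 mm and keeps them open (drag up to 10 N); past them, the sleeve springs forward.
- testset: Grey instrument case, 240 mm (x) by 300 mm (y) by 90 mm high, fixed; origin under its centre. A carrying handle 22 mm high stands on its top along the far edge, 100 mm from the centre in its +x.
- rest_blue_mouth (a point): Blue round rest fixed on the bench, 54 mm in diameter, 48 mm high, empty at the start; this point is the centre of its mouth at rim height. Its upright hole is 25 mm in diameter and 42 mm deep; the plug's 36 mm shank goes in and the knob's shoulder seats on the rim, so that plug_mid then lies 11 mm above this point.
- rest_red_mouth (a point): The same rest in red, which holds the red plug; centre of its mouth at rim height.
- spare_mid (a point): Red plug, the same shape as the blue one, in the red rest; point on its axis half-way up. Leave it alone.
- meter: Yellow hand meter lying on the bench, 80 x 150 x 36 mm; origin under its centre. Leave it alone.
- driver: Orange screwdriver lying on the bench. Leave it alone.
- jar: Clear jar with a white cap, 56 mm in diameter, 75 mm high; origin under its centre. Leave it alone.
Not all that is in view belongs to the job. Of the things that look like the part that bears plug_mid, the smaller one is meant.

How it is judged (in metres and radians):
On the way, in this order (a step that is already met when the one before it is completed fails the run):
1. the sleeve is drawn back with the plug still in the socket (value of joint sleeve above 0.006 m and distance between plug_mid and socket below 0.057 m), for 0.05 s.
2. the plug is out of the socket and the sleeve has sprung forward (distance between plug_mid and socket above 0.095 m and value of joint sleeve below 0.0015 m), for 0.1 s.
At the end, for the whole second after the job is handed in: The blue plug stands upright (within 0.1 rad) and at rest in the blue rest, its axis within 5 mm of the hole's centre and its shoulder within 3 mm of the rim; the socket's sleeve is fully forward (within 1.5 mm) (horizontal distance between plug_mid and rest_blue_mouth below 0.005 m and z of plug_mid in the frame of rest_blue_mouth between 0.008 and 0.014 m and angle between plug_mid's own z axis and vertical below 0.1 rad and linear speed of plug below 0.02 m/s and value of joint sleeve below 0.0015 m); the robot touches nothing.
It fails at once if the sleeve is loaded with more than 28 N (contact force between sleeve and anything else above 28 N).
It fails at once if the plug is pulled against the locking claws with more than 40 N (contact force between plug and claws above 40 N).
It fails at once if the red plug, meter, screwdriver or jar is moved by more than 15 mm (distance of any of spare_mid, meter, driver, jar from where it was at the start of the episode above 0.015 m).
It also fails if it takes over 56 s, if anything falls off the work surface, if the arm or the gripper's body presses on something with over 40 N, if the wrist force passes 120 N, or if a joint passes its speed limit or range.

## Working session

There is one attempt and no reset: what is moved stays moved. The work goes in short steps, each a Python script; the robot and the scene stay as the last script left them, time stands still between calls to the robot, and variables do not carry over. Pictures are saved under pics/ and viewed, about 8 in all and at most 12, crops included, and the job is handed in when it is done.

```bash
ls; mkdir -p pics
python3 - <<'E'
from cell import ctrl
import numpy as np,cv2
for n in("scene","top"):
    im,d=ctrl.read_camera(n); c=ctrl.calibration(n)
    np.savez(f"{n}0.npz",im=im,d=d); cv2.imwrite(f"pics/{n}0.png",im)
    print(n,{k:(np.round(v,4).tolist()) for k,v in c.items()})
print(ctrl.get_state())
E
```

```text
pics
scene {'fx': 417.7801, 'fy': 417.7801, 'cx': 318.5994, 'cy': 204.7402, 'distortion': [-0.0525, 0.0, 0.0, 0.0, 0.0], 'world_from_camera': [[0.3893, 0.5976, -0.7009, 1.2147], [0.9211, -0.2488, 0.2994, -0.2904], [0.0045, -0.7622, -0.6473, 0.6965], [0.0, 0.0, 0.0, 1.0]]}
top {'fx': 399.7946, 'fy': 399.7946, 'cx': 316.6074, 'cy': 200.5224, 'distortion': [-0.0502, 0.0, 0.0, 0.0, 0.0], 'world_from_camera': [[-0.0048, -0.9941, 0.1081, 0.4276], [-1.0, 0.0047, -0.0017, -0.0226], [0.0012, -0.1082, -0.9941, 1.1213], [0.0, 0.0, 0.0, 1.0]]}
{'clock': 0.1, 'q': array([-67.60357322,  26.89280474,  -2.78545288,  87.86669429,
         1.38066957,  65.37270941,  -4.71721812]), 'qvel': array([ 0.10530599, -0.10489552,  0.04991199, -0.13103372,  0.07995332,
        0.07673329,  0.06447081]), 'effort': array([ 1.57887422e-03, -5.11512744e+01, -4.70396038e-02, -2.38390678e+01,
        1.07270418e-02,  4.40051139e-03,  5.44826690e-06]), 'tool_pos': array([0.27487606, 0.61593751, 0.23036636]), 'orientation': array([[ 4.07555881e-01,  9.13180031e-01, -6.59203026e-04],
       [ 9.13178646e-01, -4.07556412e-01, -1.59092051e-03],
       [-1.72145926e-03,  4.64188849e-05, -9.99998517e-01]]), 'contact_force': array([-0.27646707, -0.42269936,  0.31272874]), 'ft_torque': array([-0.02833201,  0.06833158, -0.01686022]), 'gripper_width': 0.9978180252362197}
```

View pics/scene0.png

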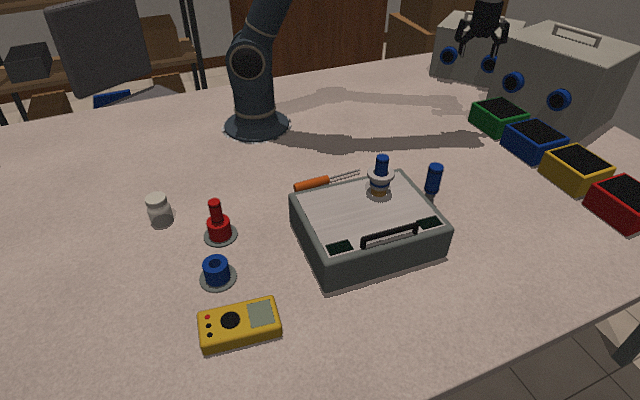

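View pics/top0.png

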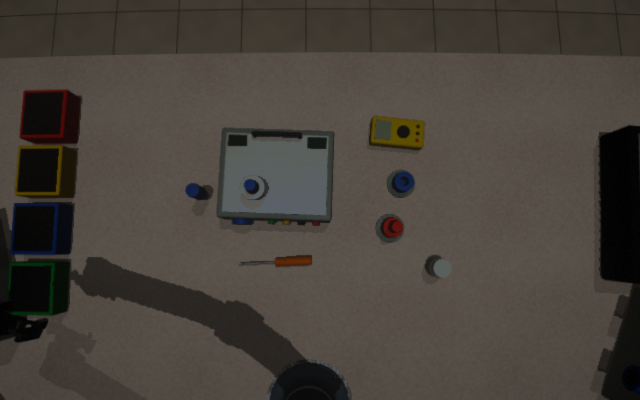

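Two blue knobs could be the plug: the one in the socket on the test set (scene (382,165), top (250,186)) and a larger one standing on the bench (scene (433,178), top (194,191)). The first stands in the socket and is smaller, so it fits. I'll confirm that in an enlarged crop while measuring.

```bash
cat > h.py <<'E'
import numpy as np,cv2
from cell import ctrl
def cal(n):
    c=ctrl.calibration(n); K=np.array([[c["fx"],0,c["cx"]],[0,c["fy"],c["cy"]],[0,0,1]])
    return K,np.array(c["distortion"]),np.array(c["world_from_camera"])
def rays(n,px):
    K,D,T=cal(n); u=cv2.undistortPoints(np.array(px,float).reshape(-1,1,2),K,D)[:,0]
    return T[:3,3],np.c_[u,np.ones(len(u))]@T[:3,:3].T
def onplane(n,px,z):
    o,r=rays(n,px); return o+r*((z-o[2])/r[:,2])[:,None]
def cloud(n,d):
    yy,xx=np.mgrid[:400,:640]; o,r=rays(n,np.c_[xx.ravel(),yy.ravel()])
    P=o+r*d.reshape(-1,1); P[d.ravel()==0]=np.nan; return P.reshape(400,640,3)
def proj(n,P):
    K,D,T=cal(n); Ti=np.linalg.inv(T); return cv2.projectPoints(np.array(P,float).reshape(-1,1,3),cv2.Rodrigues(Ti[:3,:3])[0],Ti[:3,3],K,D)[0][:,0]
E
python3 - <<'E'
from h import *
rois={"scene":dict(plug=(360,145,405,205),decoy=(420,155,448,200),rest=(195,245,240,295)),"top":dict(plug=(232,168,272,206),decoy=(180,178,214,206),rest=(384,164,420,200))}
tiles=[]
for n in rois:
    f=np.load(f"{n}0.npz");im,d=f["im"],f["d"];P=cloud(n,d)
    hsv=cv2.cvtColor(im,cv2.COLOR_BGR2HSV)
    blue=cv2.inRange(hsv,(100,110,30),(130,255,255))>0
    for k,(a,b,c,e) in rois[n].items():
        m=np.zeros_like(blue);m[b:e,a:c]=blue[b:e,a:c]
        Q=P[m];Q=Q[~np.isnan(Q[:,0])]
        zt=np.percentile(Q[:,2],90);t=Q[np.abs(Q[:,2]-zt)<.006]
        print(n,k,m.sum(),"ztop",zt.round(4),"topmean",t.mean(0).round(4),"ext",np.ptp(t,0).round(4),"z5",np.percentile(Q[:,2],5).round(4))
        tiles.append(cv2.resize(im[b:e,a:c],(260,290),interpolation=cv2.INTER_NEAREST))
    for nm,(a,b,c,e) in dict(panel=(300,150,325,200) if n=="top" else (310,205,340,225),).items():
        print(n,"panel z",np.nanmedian(P[b:e,a:c,2]))
    a,b,c,e=rois[n]["plug"]
    g=cv2.inRange(hsv,(0,0,150),(179,60,255))>0
    Q=P[b:e,a:c].reshape(-1,3);Q=Q[~np.isnan(Q[:,0])];
    print(n,"zhist",np.histogram(Q[:,2],np.arange(.08,.2,.005))[0].tolist())
    q=Q[(Q[:,2]>.135)&(Q[:,2]<.175)];print(q.mean(0).round(4),(q.min(0)+q.max(0))/2,np.ptp(q,0).round(4))
cv2.imwrite("pics/crops.png",np.vstack([np.hstack(tiles[:3]),np.hstack(tiles[3:])]))
E
```

```text
scene plug 277 ztop 0.1897 topmean [0.5727 0.1331 0.1888] ext [0.0249 0.0242 0.0078] z5 0.1238
scene decoy 384 ztop 0.1222 topmean [0.5708 0.2898 0.1214] ext [0.0329 0.0323 0.0083] z5 0.0546
scene rest 707 ztop 0.0478 topmean [ 0.6024 -0.2616  0.0465] ext [0.0549 0.0505 0.0087] z5 0.0086
scene panel z 0.09034767046436387
scene zhist [0, 334, 679, 25, 27, 11, 16, 37, 35, 35, 18, 5, 51, 213, 58, 24, 21, 24, 26, 23, 27, 59, 27]
[0.5782 0.1296 0.1518] [0.56983665 0.13445954 0.15511182] [0.0615 0.0597 0.0393]
top plug 109 ztop 0.1924 topmean [0.5674 0.1345 0.1902] ext [0.0265 0.026  0.007 ] z5 0.1862
top decoy 145 ztop 0.1244 topmean [0.5649 0.2904 0.1222] ext [0.0308 0.0339 0.0072] z5 0.1195
top rest 279 ztop 0.0502 topmean [ 0.5971 -0.2617  0.0479] ext [0.0499 0.0524 0.0103] z5 0.0059
top panel z 0.09111460186454479
top zhist [0, 299, 700, 21, 0, 0, 4, 1, 0, 5, 4, 5, 11, 198, 130, 4, 3, 5, 4, 3, 6, 55, 57]
[0.5657 0.1325 0.1499] [0.56782044 0.13441905 0.15662606] [0.0601 0.0594 0.0366]
```

View pics/crops.png

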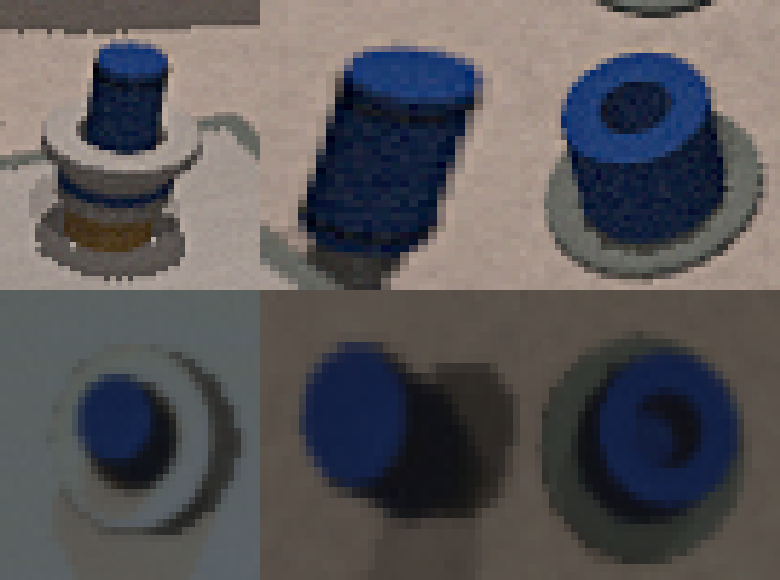

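The crop confirms it: the socketed blue knob (ztop ≈ 0.19, about 26 mm across) is the smaller of the two, and the decoy standing on the bench is larger. The flange top is at about 0.149. I'll approach, close lightly on the knob above the flange to check centring, then take a picture.

```bash
cat >> h.py <<'E'
R=np.array([[0,1,0],[1,0,0],[0,0,-1.]])
def st(tag=""):
    s=ctrl.get_state(); print(tag,"t",round(s["clock"],2),"p",s["tool_pos"].round(4),"F",s["contact_force"].round(2),"M",s["ft_torque"].round(2),"w",round(s["gripper_width"],4)); return s
E
python3 - <<'E'
from h import *
ctrl.movep([.570,.134,.26],R); st("above")
ctrl.grip(.75,20); st()
print(ctrl.movel([.570,.134,.172],max_speed=.1,f_stop=6)); st("down")
ctrl.grip(.25,20); st("closed")
im,d=ctrl.read_camera("scene"); cv2.imwrite("pics/s1.png",cv2.resize(im[90:230,300:460],(640,560),interpolation=cv2.INTER_NEAREST))
E
```

```text
above t 2.13 p [0.5698 0.1354 0.2599] F [-0.83  0.52  0.36] M [-0.    0.03  0.01] w 1.0043
 t 2.48 p [0.5699 0.1343 0.2599] F [-0.64 -0.75  0.07] M [-0.   -0.01  0.  ] w 0.7491
False
down t 3.52 p [0.5705 0.1341 0.1727] F [ 0.51 -0.54 -0.69] M [ 0.02  0.01 -0.02] w 0.7476
closed t 3.93 p [0.5704 0.1344 0.1726] F [-0.41 -0.02  2.39] M [ 0.22  0.01 -0.03] w 0.3199
```

View pics/s1.png

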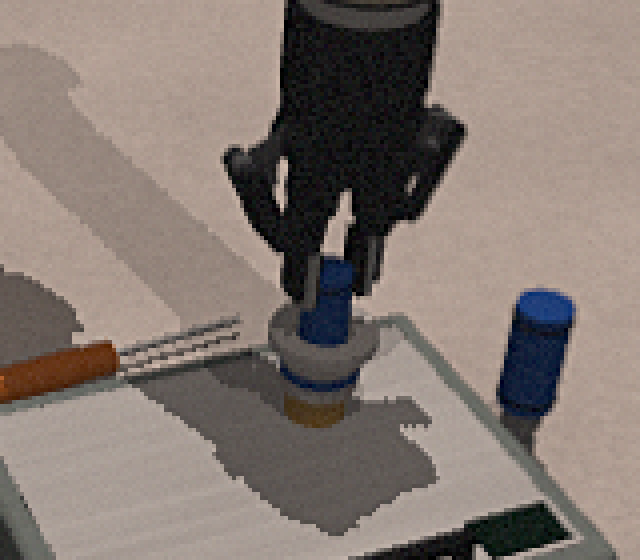

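Picture: the fingers sit astride the blue knob, centred, well above the flange and clear of everything else. Width 0.32 ≈ 27 mm and lateral force ≈ 0. Next I feel for the sleeve and its stop.

Run:
```python
from h import *
ctrl.grip(.49,20); s=st("open")
x,y=.570,.134
ctrl.movel([x,y,.160],max_speed=.05,f_stop=5); st()
h=ctrl.movel([x,y,.138],max_speed=.012,f_stop=5); s=st(f"contact {h}")
z=s["tool_pos"][2]
h=ctrl.movel([x,y,z-.014],max_speed=.006,f_stop=12.5); s=st(f"press {h}")
ctrl.wait(.1); st("settled")
```

```text
open t 4.28 p [0.5698 0.1338 0.1717] F [ 0.07 -0.66 -0.04] M [-0.05  0.02  0.01] w 0.491
 t 4.67 p [0.5696 0.1339 0.1593] F [0.29 0.5  0.55] M [ 0.02 -0.01  0.  ] w 0.4873
contact True t 5.76 p [0.57   0.134  0.1477] F [-1.91 -0.47  6.68] M [-0.05  0.28  0.03] w 0.4923
press True t 7.47 p [0.5701 0.134  0.1389] F [-3.79 -0.11 13.07] M [-0.22  1.   -0.03] w 0.4877
settled t 7.58 p [0.5701 0.134  0.1393] F [-4.13 -1.21 13.59] M [-0.24  0.93  0.06] w 0.4907
```

Run:
```python
from h import *
z=.1389
for i in range(8):
    z-=.0004
    ctrl.movel([.570,.134,z],max_speed=.006); ctrl.wait(.1)
    s=st(f"cmd {z:.4f}")
    if np.linalg.norm(s["contact_force"])>18: break
```

```text
cmd 0.1385 t 8.06 p [0.5701 0.134  0.1406] F [-4.26 -1.3  13.28] M [-0.31  0.99 -0.03] w 0.4887
cmd 0.1381 t 8.41 p [0.5701 0.134  0.1402] F [-4.48 -2.06 12.46] M [-0.28  1.07 -0.01] w 0.491
cmd 0.1377 t 8.76 p [0.5702 0.134  0.1398] F [-4.77 -1.27 12.66] M [-0.26  1.09  0.  ] w 0.4916
cmd 0.1373 t 9.11 p [0.5701 0.134  0.1395] F [-4.91 -1.76 13.27] M [-0.26  1.06  0.06] w 0.4904
cmd 0.1369 t 9.46 p [0.5701 0.134  0.1391] F [-4.39 -1.14 13.65] M [-0.31  1.08  0.  ] w 0.4885
cmd 0.1365 t 9.81 p [0.5701 0.134  0.1387] F [-5.87 -0.79 14.22] M [-0.27  1.14 -0.02] w 0.4872
cmd 0.1361 t 10.16 p [0.5701 0.134  0.1384] F [-5.47 -2.15 14.52] M [-0.29  1.11  0.03] w 0.4915
cmd 0.1357 t 10.51 p [0.5701 0.134  0.138 ] F [-4.95 -0.67 14.11] M [-0.28  1.18 -0.06] w 0.4899
```

Run:
```python
from h import *
z=.1357
for i in range(8):
    z-=.0004
    ctrl.movel([.570,.134,z],max_speed=.006); ctrl.wait(.1)
    s=st(f"cmd {z:.4f}")
    if s["contact_force"][2]>17.5 or np.linalg.norm(s["contact_force"])>19: break
```

```text
cmd 0.1353 t 10.86 p [0.5702 0.134  0.1378] F [-5.75 -1.22 15.39] M [-0.39  1.22  0.02] w 0.4917
cmd 0.1349 t 11.21 p [0.5702 0.134  0.1378] F [-6.62 -2.04 17.89] M [-0.36  1.44 -0.03] w 0.4938
```

The stop is at tool z = 0.1378. I'll back off 1.4 mm, because the tips advance as they close, and then close in stages.

Run:
```python
from h import *
ctrl.movel([.570,.134,.1370],max_speed=.01); st("back")
ctrl.grip(.40,20); s=st(".40")
if s["contact_force"][2]<17:
    ctrl.grip(.34,20); s=st(".34")
    if s["contact_force"][2]<18.5:
        ctrl.grip(.2,40); st("gripped")
```

```text
back t 11.57 p [0.5702 0.134  0.1394] F [-5.16 -0.48 14.27] M [-0.29  1.09 -0.02] w 0.4878
.40 t 11.81 p [0.571  0.1338 0.1396] F [-4.14 -1.46 13.79] M [-0.36  0.82  0.02] w 0.3992
.34 t 12.03 p [0.5714 0.1336 0.14  ] F [-3.07 -1.52 14.85] M [-0.52  0.76 -0.1 ] w 0.3428
gripped t 12.25 p [0.5715 0.1341 0.14  ] F [-3.25 -1.37 15.16] M [-0.27  0.75 -0.  ] w 0.3238
```

Run:
```python
from h import *
z=.1370;go=True
while z<.148:
    z+=.001
    ctrl.movel([.5705,.134,z],max_speed=.01); s=st(f"cmd {z:.4f}")
    if s["contact_force"][2]<-14: go=False;print("STOP");break
if go:
    print(ctrl.movel([.5705,.134,.185],max_speed=.05,f_stop=20)); st("lift")
```

```text
cmd 0.1380 t 12.51 p [0.5715 0.1341 0.1402] F [-2.65 -1.8  11.42] M [-0.17  0.68  0.05] w 0.3194
cmd 0.1390 t 12.76 p [0.5714 0.1341 0.1409] F [-1.97 -1.16 10.29] M [-0.12  0.41  0.01] w 0.3234
cmd 0.1400 t 13.01 p [0.5714 0.1341 0.1417] F [-0.68 -1.01  7.76] M [-0.1   0.39  0.01] w 0.3224
cmd 0.1410 t 13.26 p [0.5714 0.1341 0.1423] F [-0.86 -0.59  7.96] M [-0.02  0.23 -0.02] w 0.3194
cmd 0.1420 t 13.51 p [0.5713 0.1341 0.1427] F [ 1.39 -1.24  5.16] M [ 0.06 -0.12 -0.01] w 0.3206
cmd 0.1430 t 13.76 p [0.5712 0.1342 0.1431] F [2.47 1.18 1.19] M [ 0.25 -0.64 -0.08] w 0.3219
cmd 0.1440 t 14.01 p [0.5707 0.1343 0.1435] F [ 4.11  1.99 -3.56] M [ 0.44 -1.16  0.02] w 0.3205
cmd 0.1450 t 14.26 p [0.5704 0.1347 0.1443] F [ 4.6   2.22 -5.03] M [ 0.6  -1.24  0.02] w 0.3215
cmd 0.1460 t 14.51 p [0.5703 0.1346 0.1449] F [ 5.79  2.12 -8.09] M [ 0.64 -1.27 -0.04] w 0.3138
cmd 0.1470 t 14.76 p [0.5702 0.1346 0.1458] F [ 5.57  3.26 -8.5 ] M [ 0.64 -1.36 -0.08] w 0.321
cmd 0.1480 t 15.01 p [0.5702 0.1347 0.1467] F [ 5.76  2.26 -8.56] M [ 0.67 -1.35 -0.08] w 0.3176
False
lift t 15.9 p [0.57   0.1338 0.1847] F [ 0.51  0.3  -1.49] M [-0.02  0.03 -0.02] w 0.3184
```

Run:
```python
from h import *
ctrl.movel([.5705,.134,.235],max_speed=.15); st()
ctrl.movel([.60,-.262,.22],max_speed=.2); ctrl.movel([.60,-.262,.125],max_speed=.1); ctrl.wait(.2); st("hover")
t=[]
for n in("scene","top"):
    im,d=ctrl.read_camera(n); np.savez(f"{n}2.npz",im=im,d=d)
    c=(160,160,290,300) if n=="scene" else (360,140,440,226)
    t.append(cv2.resize(im[c[1]:c[3],c[0]:c[2]],(400,430),interpolation=cv2.INTER_NEAREST))
    if n=="scene": u=cv2.resize(im[140:210,350:415],(400,430),interpolation=cv2.INTER_NEAREST)
cv2.imwrite("pics/hover.png",np.hstack([t[0],u]));
```

```text
t 16.38 p [0.5701 0.1339 0.2345] F [ 0.06 -0.72 -1.69] M [-0.03  0.04  0.02] w 0.3183
hover t 19.82 p [ 0.6004 -0.2621  0.1257] F [ 0.01  0.15 -1.11] M [ 0.02 -0.06  0.01] w 0.3204
```

View pics/hover.png

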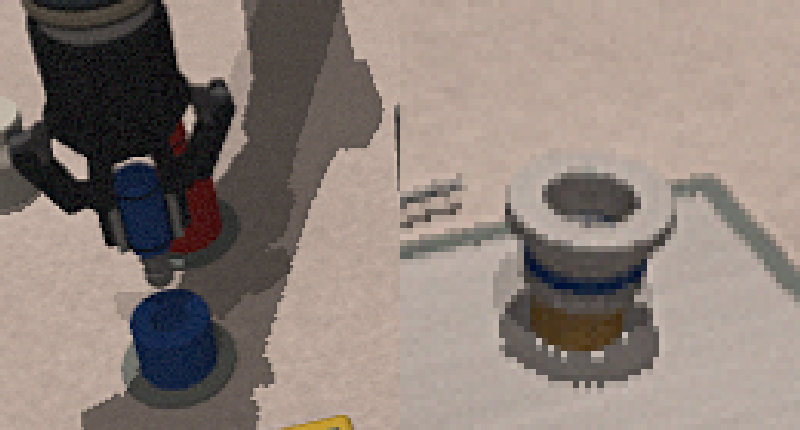

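The plug is held and the sleeve has sprung fully forward. The plug looks slightly tilted in the jaws, so I'll measure the tilt and the offset from the rest, using the same scene camera.

Run:
```python
from h import *
from scipy.optimize import least_squares
f=np.load("scene2.npz");im,d=f["im"],f["d"];P=cloud("scene",d)
blue=cv2.inRange(cv2.cvtColor(im,cv2.COLOR_BGR2HSV),(100,110,25),(130,255,255))>0
m=np.zeros_like(blue);m[205:250,190:222]=blue[205:250,190:222]
Q=P[m];Q=Q[~np.isnan(Q[:,0])];Q=Q[(Q[:,2]>.122)&(Q[:,2]<.172)&(np.abs(Q[:,0]-.6)<.04)]
def fitc(Q,r,z0):
    g=lambda p:np.hypot(Q[:,0]-p[0]-p[2]*(Q[:,2]-z0),Q[:,1]-p[1]-p[3]*(Q[:,2]-z0))-r
    s=least_squares(g,[.60,-.262,0,0],loss="soft_l1",f_scale=.001); return s.x,np.abs(s.fun).mean()
x,e=fitc(Q,.014,.14);print(len(Q),"plug axis at z.14",x.round(4),"resid",e,"zrange",np.ptp(Q[:,2]))
print("at tip z~.08:",x[:2]+x[2:]*(-.06))
# rest with same method, undisturbed first picture
f=np.load("scene0.npz");P0=cloud("scene",f["d"]);im0=f["im"]
b0=cv2.inRange(cv2.cvtColor(im0,cv2.COLOR_BGR2HSV),(100,110,25),(130,255,255))>0
m=np.zeros_like(b0);m[245:295,195:240]=b0[245:295,195:240]
Q0=P0[m];Q0=Q0[(Q0[:,2]>.008)&(Q0[:,2]<.042)]
x0,e0=fitc(Q0,.027,.03);print(len(Q0),"rest",x0.round(4),e0)
# silhouette check: knob centreline pixel vs vertical projection
for z in(.16,.14,.12):print("vertical axis proj",z,proj("scene",[.6004,-.262,z]).round(1))
mm=np.zeros_like(blue);mm[205:250,190:222]=blue[205:250,190:222]
for r in range(214,246,4):
    c=np.where(mm[r])[0];print(r,c.min() if len(c) else None,c.max() if len(c) else None,end="; ")
```

```text
271 plug axis at z.14 [ 0.5978 -0.2616  0.0027 -0.0136] resid 0.0010597589551121771 zrange 0.049508784537319106
at tip z~.08: [ 0.59760815 -0.26081554]
326 rest [ 0.5994 -0.2615  0.0384  0.0076] 0.0035146186513926978
vertical axis proj 0.16 [[204.6 223.1]]
vertical axis proj 0.14 [[206.4 230.8]]
vertical axis proj 0.12 [[208.2 238.2]]
214 201 208; 218 197 211; 222 197 212; 226 198 213; 230 199 213; 234 200 214; 238 201 214; 242 204 211;
```

Run:
```python
from h import *
from scipy.optimize import least_squares
f=np.load("scene0.npz");P=cloud("scene",f["d"]);im=f["im"]
blue=cv2.inRange(cv2.cvtColor(im,cv2.COLOR_BGR2HSV),(100,110,25),(130,255,255))>0
def fit(box,zl,zh,r,x0):
    a,b,c,e=box;m=np.zeros_like(blue);m[b:e,a:c]=blue[b:e,a:c];Q=P[m];Q=Q[(Q[:,2]>zl)&(Q[:,2]<zh)]
    s=least_squares(lambda p:np.hypot(Q[:,0]-p[0],Q[:,1]-p[1])-r,x0,loss="soft_l1",f_scale=.001);return len(Q),s.x.round(4),np.abs(s.fun).mean().round(4)
print("plug in socket side",fit((360,145,405,178),.155,.183,.014,[.57,.134]))
print("rest side",fit((195,245,240,295),.008,.04,.027,[.60,-.262]))
# outlines of top discs -> rays on plane -> circle
for n in("scene","top"):
    f=np.load(f"{n}0.npz");Pn=cloud(n,f["d"]);im=f["im"]
    v=cv2.cvtColor(im,cv2.COLOR_BGR2HSV)
    bl=cv2.inRange(v,(100,110,25),(130,255,255))
    for k,box,z in(("plug",(360,145,405,178) if n=="scene" else (232,168,272,206),.19),("rest",(195,245,240,295) if n=="scene" else (384,164,420,200),.048)):
        a,b,c,e=box;m=np.zeros_like(bl);m[b:e,a:c]=bl[b:e,a:c]
        m[~(np.abs(Pn[...,2]-z)<.007)]=0
        if k=="rest": m=cv2.morphologyEx(m,cv2.MORPH_CLOSE,np.ones((3,3)))
        ct=max(cv2.findContours(m,0,1)[0],key=cv2.contourArea)[:,0]
        W=onplane(n,ct,z)[:,:2].astype(np.float32);s=least_squares(lambda p:np.hypot(W[:,0]-p[0],W[:,1]-p[1])-p[2],[*W.mean(0),.02],loss="soft_l1",f_scale=.001)
        print(n,k,"disc",s.x.round(4),np.abs(s.fun).mean().round(4))
```

```text
plug in socket side (116, array([0.5683, 0.1363]), np.float64(0.0009))
rest side (307, array([ 0.5992, -0.2616]), np.float64(0.0034))
scene plug disc [0.5752 0.1317 0.0145] 0.0013
scene rest disc [ 0.6037 -0.2615  0.0265] 0.001
top plug disc [0.5671 0.1338 0.013 ] 0.0005
top rest disc [ 0.597  -0.2619  0.0255] 0.0007
```

The in-hand offset matches the in-socket one, so I'll apply the relative displacement: target TCP ≈ (0.601, -0.2617). Lowering with force stops.

Run:
```python
from h import *
x,y=.601,-.2617
h=ctrl.movel([x,y,.080],max_speed=.04,f_stop=5); s=st(f"a {h}")
if not h:
    h=ctrl.movel([x,y,.050],max_speed=.02,f_stop=6); st(f"b {h}")
```

```text
a False t 21.19 p [ 0.6013 -0.2618  0.0804] F [ 0.31  0.27 -1.19] M [ 0.01 -0.    0.04] w 0.3145
b True t 22.29 p [ 0.601  -0.2616  0.0561] F [ 1.06 -0.41  4.53] M [-0.02  0.06 -0.07] w 0.3173
```

Contact came at 0.0561, exactly where the shoulder was predicted to seat (0.056). I'll release, retreat and check.

Run:
```python
from h import *
ctrl.grip(.75,20); st("open")
ctrl.movel([.601,-.2617,.17],max_speed=.12); ctrl.movel([.50,-.03,.30],max_speed=.2); st("away")
t=[]
for n in("scene","top"):
    im,d=ctrl.read_camera(n);P=cloud(n,d)
    bl=cv2.inRange(cv2.cvtColor(im,cv2.COLOR_BGR2HSV),(100,110,25),(130,255,255))>0
    a,b,c,e=(190,205,245,300) if n=="scene" else (380,160,424,204)
    m=np.zeros_like(bl);m[b:e,a:c]=bl[b:e,a:c];Q=P[m];Q=Q[~np.isnan(Q[:,0])]
    T=Q[Q[:,2]>.099];print(n,"top z",np.percentile(Q[:,2],95).round(4),"disc",T.mean(0).round(4),"rim",Q[(Q[:,2]>.044)&(Q[:,2]<.052)].mean(0).round(4))
    sl=(360,150,405,205) if n=="scene" else (232,168,272,206)
    z=P[sl[1]:sl[3],sl[0]:sl[2],2];z=z[(z>.14)&(z<.16)];print("flange z",np.median(z).round(4))
    t+=[cv2.resize(im[b:e,a:c],(250,420),interpolation=cv2.INTER_NEAREST)]
    if n=="scene": t+=[cv2.resize(im[140:210,350:415],(250,420),interpolation=cv2.INTER_NEAREST)]
cv2.imwrite("pics/end.png",np.hstack(t))
```

```text
open t 22.73 p [ 0.6001 -0.2611  0.0549] F [-1.26 -1.12 -0.31] M [ 0.   -0.02 -0.01] w 0.754
away t 25.42 p [ 0.4999 -0.0309  0.2995] F [ 0.07 -0.77 -0.56] M [-0.05  0.01  0.01] w 0.7446
scene top z 0.1053 disc [ 0.6019 -0.2614  0.1045] rim [ 0.6084 -0.2622  0.0471]
flange z 0.1485
top top z 0.108 disc [ 0.5967 -0.2617  0.1062] rim [ 0.5935 -0.2568  0.0482]
flange z 0.1495
```

View pics/end.png

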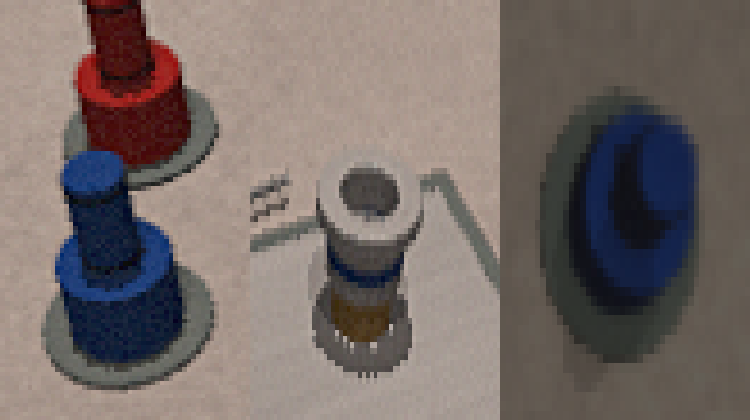

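The plug stands upright and seated: its top is at 0.105–0.106 (expected 0.106), and its disc is within 1 mm of the rest centre in both cameras. The sleeve is forward and the red plug looks undisturbed.

```bash
python3 -c "
from h import *
st();ctrl.hand_in()"
```

```text
t 25.52 p [ 0.5    -0.0309  0.2995] F [-0.91  0.59 -0.18] M [0.   0.01 0.02] w 0.7494
the job is handed in; nothing more can be done
```

The blue plug now stands in the blue rest with the sleeve sprung forward, and I handed the job in at 25.5 s (limit 56 s). No verdict is reported.

- **Sleeve and pull:** I felt the sleeve down to its stop at about 18 N vertical (19 N total, limit 28 N). I backed off 1.4 mm before closing the fingers on the plug. The plug came out against about 8.5 N of vertical drag, and the sleeve snapped forward by itself.
- **Placing:** The plug met the rest's rim at the height I predicted, TCP z = 0.056 m. I then let go and moved the arm clear.
- **Last checks, plug:** The top of the plug is at about 0.105–0.106 m (expected 0.106 m). Its axis is within about 1 mm of the rest's centre in each camera, and it looks upright.
- **Last checks, sleeve and surroundings:** The flange is back at 0.149 m, its starting height. The red plug looked unmoved. I did not re-measure the meter, screwdriver or jar, but the arm never went near them.
- **Disagreement:** The two cameras differ by about 5 mm in x in absolute position. I therefore relied on distances measured within each camera, which agreed to 1–2 mm.

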